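Push a jar lid through the lid gauge

ROBOT

A 6-joint arm with a two-finger parallel gripper is mounted at the origin on the work surface; the furniture and walls round the work are solid. World frame = base frame: x ahead of the robot, y to its left, z up, the work surface at z = 0. Lengths are in mm, angles in rad, forces in N, time in s.
With the tool pointing down it reaches from about 275 to 750 mm from the base axis. Payload 10.2 kg.
Tool frame: the origin (TCP) lies at the very end of the fingers, on their centre line; the grasp point (between the pads) lies 19 mm behind it; z points along the fingers, x is the direction in which the jaws open and shut, and the axes are right-handed (so a half turn about z gives the same grasp; the last joint's range is limited). The gripper opens to 85 mm and grips with 20 to 120 N. Pads are 22 mm wide; open, the fingers measure 114 mm over their backs; the gripper's body (76 mm by 85 mm) begins 54 mm behind the grasp point. The pads swing forward as they close: fully open they stand 13 mm farther back than shut.
Start: joints at [-1.397, 0.313, 1.498, -0, 1.331, -0.223], TCP at [202.884, -484.22, 231.294] pointing down, gripper open.
Joint ranges: [-2.94, 2.94], [-0.97, 2.17], [0.19, 2.56], [-1.23, 4.37], [0.02, 3.11], [-2.88, 2.88]. Speed limits (rad/s): [2.39, 2.39, 3.01, 3.14, 3.14, 3.14].

INTERFACE

Orientations are given as a unit quaternion [w, x, y, z].
In Python, from rig import ctrl, cams gives the robot as it stands.
- The arm moves only by the tool play_rows, never from a script. Its argument "steps" is a list of rows, each a list of 2 entries, a list of its own where there are three numbers: the shift along the tool's x, y, z normalised to -1 to 1, where 1 is 0.75 m, then the turn, a rotation vector about the tool's x, y, z normalised to -1 to 1, where 1 is 45 degrees. A call has 1 to 20 rows; each row shifts and turns the commanded pose from where the row before left it, along the tool's axes as they then stand; what a row does not reach is not made up. A row lasts 1/10 s, in which the tool goes at most 50 mm and 8.59 degrees, less where a joint would pass 70% of its speed; a pose out of reach is approached as far as the arm can. A call with a number of a shift or a turn outside -1 to 1 is refused whole. A call with a gripper value outside its range is refused whole. "grip" is the closure, from 0 (fully open) to 1 (shut), set as the call begins (left out, the last holds). The fingers move at their own pace and stop on an object; "squeeze" is the grip in N (left out, the last holds). Time passes only in rows, so rows that do not move let the fingers close. It gives the time, the measured TCP pose, the force and the opening at its end, in the units of the state.
- ctrl.sense(): the state, without advancing time (a new reading comes with each control period).
- cams.capture(name): name is "side" or "top" or "wrist"; returns the picture (384x512x3 uint8, red, green, blue); there is no depth.
- cams.camera_info(name): a dict with "fx", "fy", "cx", "cy" (pixels), "xyz" and "attitude" of the camera in the world. Camera axes: x right, y up, looking along -z (the intrinsics and any distortion apply to the point x, -y, -z); pixel columns grow to the right and rows downward; lengths in mm; the calibration is good to about 2 mm. A picture is of the moment at which its call begins: read the wrist's pose just before it. camera_info takes no time and is no camera call; for the wrist camera it gives the pose at the moment of the call.
- ctrl.finish_job(): hands the job in, once; it reports no verdict.
Trained networks look in the newest picture that a camera, given by its name, has taken for a name from the list of things; names that differ only in an ending like _2 or _b are one class to them, and where a whole thing is asked for, a point or a joint stands for the part that bears it (a point fixed in the world has none). Each returns a list of dicts, best first, with "p" (0 to 1); they miss things now and then, are a little off and sometimes report something else, mostly with a low value. They report only what shows in the picture. A call takes as long as a camera call.
- cams.search_frame(camera, thing): "rect" ([centre column, centre row, width, height] in pixels, round what is visible of it).
- cams.tip_of(camera, thing): "pixel" ([column, row] in pixels: a listed point, or the origin of a listed thing).
The state is a dict: "time_s": time; "joints": joint angles; "dq": joint speeds; "tau": joint torques, N m; "eef_pos": TCP position; "ee_rot": TCP orientation; "force": force on the tool from outside, world axes, zero at the start; "wrist_torque": the same for the moment, N m; "grip_width": opening from 0.0 (shut) to 1.0 (fully open).
Only numpy, scipy, OpenCV 4.12 (cv2) and the standard library are available. Lean on these libraries where they do the work, as an engineer would, in place of code of your own. Each camera call takes 0.05 s, during which the arm holds its last target.

TASK

Check the loose pink jar lid for size: push it along the table with the fingertips, through the narrow gap between the two round posts of the lid gauge, and on until its rim rests against the gauge's end bar. The lid must stay flat on the table all the way: do not pick it up or lift it. Leave the two piping nozzles and the sticker roll where they stand.

Things in the scene. Friction and masses are not known exactly. Their poses are not given: they have to be found in the camera images.
- lid: loose plain pink round screw lid lying flat, open side down, not on any jar: 90 mm diameter, 20 mm high, about 40 g, straight side wall. Origin at the centre of its underside, z up. It starts on the table to the right (-y) of the gauge, in front of the gauge's mouth
- gauge: lid gauge fixed to the table: a low three-sided aluminium frame, its mouth towards -y of its own frame. Origin on the table midway between the two posts; own y axis points in through the gap to the end bar, x from post to post, z up. Two rails 14 mm high, inner faces at x = +-63 mm, run from the posts to the end bar; outside them feet 4 mm high reach x = +-90 mm. Bare table inside
- post_left (a point): left post of the gauge (own x = -60.5 mm), point on its axis at its top, 34 mm above the table (a 3 mm screw head stands on top). Dark steel, round, 24 mm diameter. The clear gap between the posts is 97 mm
- post_right (a point): right post of the gauge (own x = +60.5 mm), same shape and point as the left one
- end_bar (a point): the gauge's end bar: point on its inner face, mid-length, 12 mm above the table, at gauge y = 165 mm. Upright bar 138 mm long, 10 mm thick, 24 mm high; the lid's centre is at gauge y = 120 mm when its rim touches the bar
- nozzle: bystander: small pale piping nozzle, a cone 27 mm across and 34 mm high, loose, standing near the wall on the robot's right; origin at the centre of its underside
- sticker_roll: bystander: roll of stickers lying flat, 79 mm diameter, 36 mm high, loose, on the table's left side beyond the end bar; origin at the centre of its underside
- nozzle_slim: bystander: a second piping nozzle, a slimmer cone 24 mm across and 34 mm high, loose, near the wall; origin at the centre of its underside

How it is judged:
By the outcome, as a careful person would: the job done as asked, in the order asked, and still so for the second after the job is handed in, with the robot touching nothing.
It also fails if it takes over 56 s, if anything falls off the work surface, if the arm or the gripper's body presses on something with over 40 N, if the wrist force passes 120 N, or if a joint passes its speed limit or range.

## Working session

There is one attempt and no reset: what is moved stays moved. The work goes in short steps, Python scripts to look and compute and a tool call to move; the robot and the scene stay as the last step left them, time stands still between calls to the robot, and variables do not carry over. Pictures are saved under pics/ and viewed, and the job is handed in when it is done.

Besides the shell and the picture viewer there is one more tool, called after "Call:" by a JSON object that holds its "name" and its "arguments", one argument or row to a line. play_rows: Moves the arm, as the interface text tells. Its arguments: {"type":"object","properties":{"steps":{"type":"array"},"grip":{"type":"number"},"squeeze":{"type":"number"}},"required":["steps"]}

```bash
mkdir -p pics; ls; python3 - <<'E'
from rig import ctrl, cams
import cv2
s=ctrl.sense(); print(s)
for n in ("top","side"):
    im=cams.capture(n); cv2.imwrite(f"pics/{n}0.png",cv2.cvtColor(im,cv2.COLOR_RGB2BGR))
    print(n,cams.camera_info(n))
    for t in ("lid","post_left","post_right","end_bar","nozzle","sticker_roll","nozzle_slim","gauge"):
        print(t,[(r["p"],r["pixel"]) for r in cams.tip_of(n,t)[:2]])
print(ctrl.sense()["time_s"])
E
```

```text
pics
{'time_s': 0.0, 'joints': array([-1.39738721e+00,  3.13476976e-01,  1.49844951e+00,  1.38756739e-05,
        1.33099047e+00, -2.23414138e-01]), 'dq': array([ 3.99436705e-04,  8.02874990e-04,  2.70337437e-03, -4.03451290e-05,
       -6.04628866e-04,  5.84278500e-04]), 'tau': array([-2.07663043e-04, -4.12269366e+01, -2.59740633e+01, -1.53828400e-04,
        4.22295125e-03, -7.17719047e-06]), 'eef_pos': array([ 202.84704249, -483.9498811 ,  230.71659169]), 'ee_rot': array([-4.84416377e-04,  8.32612380e-01, -5.53855745e-01, -4.51479503e-04]), 'force': array([-0.36436435, -0.19490883, -1.90957798]), 'wrist_torque': array([ 0.07555401, -0.00284684, -0.00450818]), 'grip_width': 0.9999298562073776}
top {'fx': 444.38618423519813, 'fy': 444.38618423519813, 'cx': 251.14950787953387, 'cy': 198.1482082012702, 'xyz': array([ 383.28701282,  111.04542645, 1198.78867186]), 'attitude': array([-0.69852387, -0.04228912,  0.03255388,  0.71359392])}
lid []
post_left [(0.81, [269.3, 242.9])]
post_right [(0.8, [259.0, 197.2])]
end_bar [(0.89, [205.4, 237.7])]
nozzle []
sticker_roll [(0.71, [144.6, 194.7]), (0.6, [339.7, 215.5])]
nozzle_slim [(0.58, [323.1, 169.1])]
gauge []
side {'fx': 350.69040184740555, 'fy': 350.69040184740555, 'cx': 259.11438457722033, 'cy': 183.4824752387883, 'xyz': array([ 307.46819321, -663.98829822,  359.71064401]), 'attitude': array([ 0.8207246 ,  0.55648855, -0.06205889, -0.11349148])}
lid []
post_left [(0.69, [212.9, 192.9])]
post_right [(0.86, [258.6, 188.7]), (0.7, [267.3, 249.4])]
end_bar [(0.76, [211.0, 177.8])]
nozzle [(0.63, [334.9, 252.7])]
sticker_roll [(0.74, [243.5, 159.8])]
nozzle_slim [(0.55, [323.9, 226.5])]
gauge [(0.62, [324.6, 227.4])]
0.9
```

View pics/top0.png

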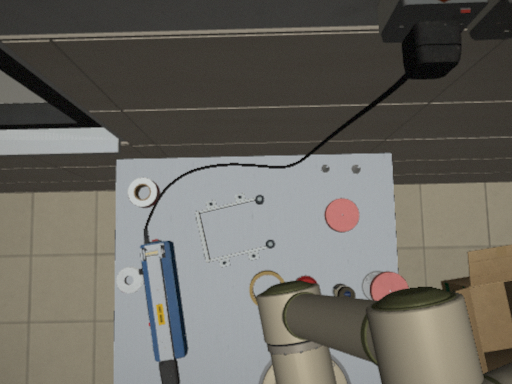

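View pics/side0.png

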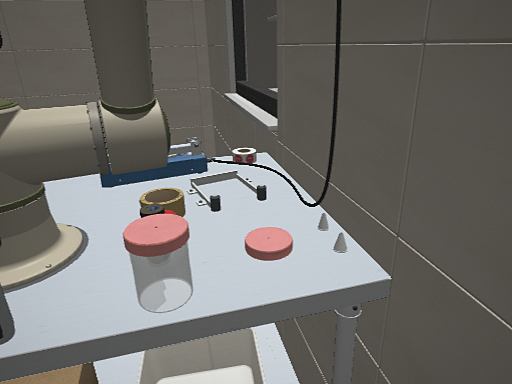

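The top view shows the loose lid at about (342,215). The other pink lid, at (390,290), is on a jar. The posts are at (260,199) and (270,244), the end bar at about (205,238), and the nozzles at (325,168) and (356,169). Next I'll turn these into positions.

```bash
cat > h.py <<'E'
import numpy as np, cv2
from scipy.spatial.transform import Rotation as R
from rig import ctrl, cams
def RR(q): return R.from_quat([q[1],q[2],q[3],q[0]]).as_matrix()
def px2w(info,px,z):
    u,v=px; d=np.array([(u-info["cx"])/info["fx"],-(v-info["cy"])/info["fy"],-1.])
    d=RR(info["attitude"])@d; o=np.array(info["xyz"]); return o+d*(z-o[2])/d[2]
def w2px(info,p):
    c=RR(info["attitude"]).T@(np.array(p)-info["xyz"]); return np.array([info["cx"]+info["fx"]*c[0]/-c[2],info["cy"]+info["fy"]*c[1]/c[2]])
def pink(im,near,mx=60):
    hsv=cv2.cvtColor(im,cv2.COLOR_RGB2HSV)
    m=(((hsv[...,0]<8)|(hsv[...,0]>170))&(hsv[...,1]>90)&(hsv[...,2]>120)).astype(np.uint8)
    n,l,st,c=cv2.connectedComponentsWithStats(m)
    out=[(st[i][4],c[i],st[i][:4]) for i in range(1,n) if st[i][4]>200]
    return m,l,out
E
python3 - <<'E'
from h import *
im=cv2.cvtColor(cv2.imread("pics/top0.png"),cv2.COLOR_BGR2RGB); I=cams.camera_info("top"); S=cams.camera_info("side")
m,l,o=pink(im,None)
for a in o: print(a, px2w(I,a[1],20))
for n,p,z in (("pl",(269.3,242.9),34),("pr",(259,197.2),34),("eb",(205.4,237.7),12),("roll",(144.6,194.7),0),("noz",(356,169),17),("noz",(325,168),17)): print(n,px2w(I,p,z).round(1))
ims=cv2.cvtColor(cv2.imread("pics/side0.png"),cv2.COLOR_BGR2RGB)
m,l,o=pink(ims,None)
for a in o: print(a, px2w(S,a[1],14))
for n,p,z in (("pl",(212.9,192.9),34),("pr",(258.6,188.7),34),("eb",(211,177.8),12),("noz",(334.9,252.7),0),("slim",(323.9,226.5),0)): print(n,px2w(S,p,z).round(1))
c=im[140:300,180:410]; cv2.imwrite("pics/topc.png",cv2.cvtColor(cv2.resize(c,None,fx=3.4,fy=3.4,interpolation=cv2.INTER_CUBIC),cv2.COLOR_RGB2BGR))
c=ims[150:290,170:370]; cv2.imwrite("pics/sidec.png",cv2.cvtColor(cv2.resize(c,None,fx=4,fy=4,interpolation=cv2.INTER_CUBIC),cv2.COLOR_RGB2BGR))
E
```

```text
(np.int32(834), array([341.53117506, 214.6558753 ]), array([326, 199,  32,  33], dtype=int32)) [ 459.48681484 -112.50706078   20.        ]
(np.int32(655), array([386.86564885, 284.62290076]), array([371, 272,  37,  29], dtype=int32)) [ 274.70106621 -222.45352226   20.        ]
pl [388.9  80.9  34. ]
pr [509.3 105.1  34. ]
eb [406.3 250.2  12. ]
roll [526.8 416.4   0. ]
noz [ 581.5 -156.9   17. ]
noz [586.1 -74.1  17. ]
(np.int32(256), array([155.578125, 235.375   ]), array([123, 215,  65,  31], dtype=int32)) [256.24677505 -30.09734073  14.        ]
pl [388.1  98.2  34. ]
pr [497.   89.4  34. ]
eb [403.1 258.   12. ]
noz [ 572.7 -167.9    0. ]
slim [594.8 -71.8   0. ]
```

View pics/topc.png

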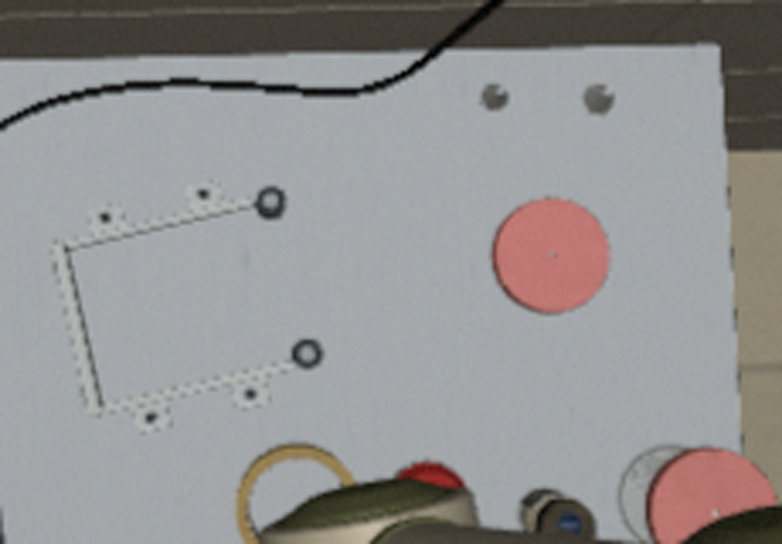

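View pics/sidec.png

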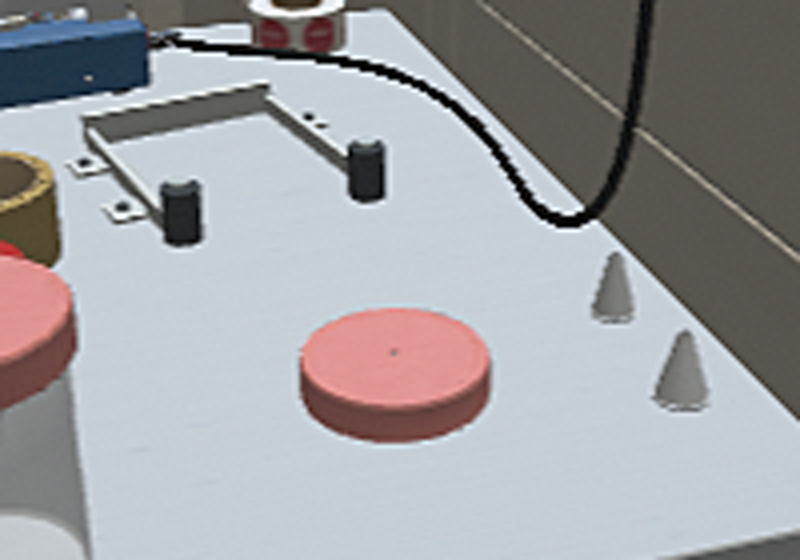

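```bash
python3 - <<'E'
from h import *
from scipy.optimize import least_squares
im=cv2.cvtColor(cv2.imread("pics/top0.png"),cv2.COLOR_BGR2RGB); I=cams.camera_info("top"); S=cams.camera_info("side")
ims=cv2.cvtColor(cv2.imread("pics/side0.png"),cv2.COLOR_BGR2RGB)
g=cv2.cvtColor(im,cv2.COLOR_RGB2GRAY)
for c in ((260,199),(270,244)):
    u,v=c; w=np.clip(130-g[v-9:v+10,u-9:u+10].astype(float),0,None); yy,xx=np.mgrid[v-9:v+10,u-9:u+10]
    p=((w*xx).sum()/w.sum(),(w*yy).sum()/w.sum()); print(p,px2w(I,p,28))
m,l,o=pink(im,None)
(mm,)=[i for i in range(1) ]or[0]
lab=l[215,342]; cn=cv2.findContours((l==lab).astype(np.uint8),0,1)[0][0]; print(cv2.fitEllipse(cn))
# side lid
hsv=cv2.cvtColor(ims,cv2.COLOR_RGB2HSV); print(hsv[240,268],hsv[252,268])
mk=(((hsv[...,0]<12)|(hsv[...,0]>165))&(hsv[...,1]>70)&(hsv[...,2]>60)).astype(np.uint8)
n,l2,st,c=cv2.connectedComponentsWithStats(mk); k=l2[240,268]; print(st[k],c[k])
for z in(10,): print(px2w(S,c[k],z))
# reproj of hypotheses in side
for n_,P in (("lid",(459.5,-112.5,10)),("pl",(388.9,80.9,37)),("pr",(509,102,37)),("pl",(388.9,80.9,0)),("pr",(509,102,0))): print(n_,w2px(S,P))
E
```

```text
(np.float64(259.07018653177363), np.float64(199.756560227632)) [503.15974937 105.02169631  28.        ]
(np.float64(269.74042553191487), np.float64(243.60773694390716)) [387.0971329   79.67143561  28.        ]
((255.5, 191.5), (445.6497497558594, 616.610595703125), 90.0)
[  1  87 226] [  2 102 130]
[ 245  227   47   33 1294] [268.187017   243.29289026]
[ 460.82635087 -116.67658839   10.        ]
lid [266.89381939 242.27666032]
pl [214.18896322 194.50946618]
pr [262.01505181 185.06824474]
pl [215.32811091 208.95428676]
pr [262.33401049 198.89204653]
```

```bash
python3 - <<'E'
from h import *
s=ctrl.sense(); W=cams.camera_info("wrist"); print(W)
T=RR(s["ee_rot"]); print("cam in tool",T.T@(W["xyz"]-s["eef_pos"])); print("view dir in tool",T.T@RR(W["attitude"])@[0,0,-1],"right",T.T@RR(W["attitude"])@[1,0,0])
E
```

```text
{'fx': 337.9389524274226, 'fy': 337.9389524274226, 'cx': 256.31573291576643, 'cy': 187.86314939492357, 'xyz': array([ 274.87038529, -453.8870108 ,  373.30816087]), 'attitude': array([ 0.82284445, -0.12725416,  0.08462357, -0.54733193])}
cam in tool [  -0.15661736  -78.10545276 -142.02876634]
view dir in tool [9.86281961e-05 3.02058679e-01 9.53289329e-01] right [ 9.99999995e-01 -6.18493230e-05 -8.38633858e-05]
```

Call:
{"name": "play_rows", "arguments": {
  "steps": [
    [[0, 0, 0], [0, 0, -0.176]],
    [[0, 0, 0], [0, 0, -0.176]],
    [[0, 0, 0], [0, 0, -0.176]],
    [[0, 0, 0], [0, 0, -0.176]],
    [[0, 0, 0], [0, 0, -0.176]],
    [[0, 0, 0], [0, 0, -0.176]],
    [[0, 0, 0], [0, 0, -0.176]],
    [[0, 0, 0], [0, 0, -0.176]],
    [[0, 0, 0], [0, 0, -0.176]],
    [[0, 0, 0], [0, 0, -0.176]]
  ],
  "grip": 0.4
}}

```text
time_s: 1.9
eef_pos: [202.9, -484.2, 231.3]
ee_rot: [-0.0, 0.994, 0.107, -0.0]
force: [0.1, 0.0, 0.1]
grip_width: 0.599
```

Call:
{"name": "play_rows", "arguments": {
  "steps": [
    [[0.033, -0.037, -0.0066], [0, 0, 0]],
    [[0.033, -0.037, -0.0066], [0, 0, 0]],
    [[0.033, -0.037, -0.0066], [0, 0, 0]],
    [[0.033, -0.037, -0.0066], [0, 0, 0]],
    [[0.033, -0.037, -0.0066], [0, 0, 0]],
    [[0.033, -0.037, -0.0066], [0, 0, 0]],
    [[0.033, -0.037, -0.0066], [0, 0, 0]],
    [[0.033, -0.037, -0.0066], [0, 0, 0]],
    [[0.033, -0.037, -0.0066], [0, 0, 0]],
    [[0.033, -0.037, -0.0066], [0, 0, 0]],
    [[0.033, -0.037, -0.0066], [0, 0, 0]],
    [[0.033, -0.037, -0.0066], [0, 0, 0]],
    [[0.033, -0.037, -0.0066], [0, 0, 0]],
    [[0.033, -0.037, -0.0066], [0, 0, 0]],
    [[0, 0, 0], [0, 0, 0]],
    [[0, 0, 0], [0, 0, 0]]
  ]
}}

```text
time_s: 3.5
eef_pos: [461.6, -32.1, 300.5]
ee_rot: [0.0, 0.994, 0.105, -0.0]
force: [0.9, -0.3, 1.0]
grip_width: 0.601
```

```bash
python3 - <<'E'
from h import *
import pickle
s=ctrl.sense(); W=cams.camera_info("wrist"); im=cams.capture("wrist"); pickle.dump((s,W,im),open("w1.pkl","wb"))
cv2.imwrite("pics/w1.png",cv2.cvtColor(im,cv2.COLOR_RGB2BGR)); print(s["eef_pos"],s["time_s"])
for t,z in (("lid",0),("post_left",34),("post_right",34),("end_bar",12)):
    for r in cams.tip_of("wrist",t)[:2]: print(t,r["p"],r["pixel"],px2w(W,r["pixel"],z).round(1))
E
```

```text
[461.55078542 -32.11533345 300.46017719] 3.5
lid 0.88 [243.4, 201.6] [ 461.8 -116.5    0. ]
post_left 0.82 [215.2, 34.3] [391.2  82.5  34. ]
post_right 0.9 [317.7, 31.9] [501.7 108.5  34. ]
post_right 0.26 [243.0, 202.5] [ 460.3 -105.5   34. ]
```

View pics/w1.png

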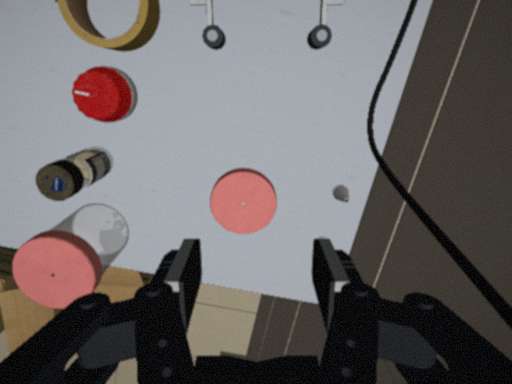

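```bash
python3 - <<'E'
from h import *
import pickle
s,W,im=pickle.load(open("w1.pkl","rb"))
hsv=cv2.cvtColor(im,cv2.COLOR_RGB2HSV)
mk=(((hsv[...,0]<12)|(hsv[...,0]>165))&(hsv[...,1]>70)&(hsv[...,2]>150)).astype(np.uint8)
n,l,st,c=cv2.connectedComponentsWithStats(mk); k=l[210,235]; cn=max(cv2.findContours((l==k).astype(np.uint8),0,1)[0],key=len); 
print(st[k],c[k],cv2.fitEllipse(cn)); e=cv2.fitEllipse(cn)
print("lid z20",px2w(W,e[0],20)); P=np.array([px2w(W,q[0],20) for q in cn.astype(float)]); print((P.max(0)-P.min(0)).round(1), cv2.minEnclosingCircle(P[:,:2].astype(np.float32)))
c=im[0:70,180:350]; cv2.imwrite("pics/w1c.png",cv2.cvtColor(cv2.resize(c,None,fx=4.5,fy=4.5,interpolation=cv2.INTER_CUBIC),cv2.COLOR_RGB2BGR))
E
```

```text
[ 210  172   66   62 3188] [242.85539523 202.19667503] ((242.85333251953125, 202.205322265625), (60.791175842285156, 65.06834411621094), 94.20423889160156)
lid z20 [ 460.54142569 -110.27264859   20.        ]
[87.4 86.9  0. ] ((460.86175537109375, -111.35755157470703), 43.93467330932617)
```

View pics/w1c.png

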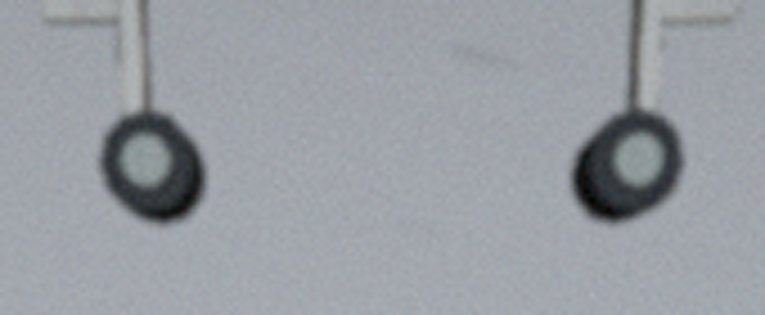

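```bash
cat >> h.py <<'E'
E
python3 - <<'E'
from h import *
import pickle
s,W,im=pickle.load(open("w1.pkl","rb"))
a=px2w(W,(212.0,35.1),37)[:2];b=px2w(W,(321.6,34.9),37)[:2]
print(a,b,np.linalg.norm(b-a)); o=(a+b)/2; ex=(b-a)/np.linalg.norm(b-a); th=np.arctan2(ex[1],ex[0]); print("origin",o,"deg",np.degrees(th))
ey=np.array([-ex[1],ex[0]])
L=np.array([460.7,-111]); print("lid in gauge",(L-o)@ex,(L-o)@ey); p=s["eef_pos"][:2]; print("tcp in gauge",(p-o)@ex,(p-o)@ey)
q=s["ee_rot"]; X=RR(q)[:,0]; print("tool yaw",np.degrees(np.arctan2(X[1],X[0])))
I=cams.camera_info("top")
def g2w(x,y,z=0): return np.r_[o+x*ex+y*ey,z]
for n,P in (("pl",(-60.5,0,37)),("pr",(60.5,0,37)),("innerL",(-63,165,24)),("innerR",(63,165,24)),("endL",(-69,175,24)),("endR",(69,175,24))): print(n,w2px(I,g2w(*P)).round(1), w2px(cams.camera_info("side"),g2w(*P)).round(1))
E
```

```text
[388.27830649  80.65135709] [506.23567716 105.98011214] 120.6461235531974
origin [447.25699182  93.31573461] deg 12.118985662051864
lid in gauge -29.751153138622122 -202.5845570776261
tcp in gauge -12.358080357245145 -125.63655208809213
tool yaw 12.026090814761574
pl [269.5 243.2] [213.9 194.6]
pr [258.7 198.2] [260.6 184.6]
innerL [208.4 258.7] [192.3 177.9]
innerR [198.  212.1] [235.1 169.9]
endL [205.2 261.8] [189.1 177.2]
endR [193.8 210.8] [235.6 168.5]
```

Call:
{"name": "play_rows", "arguments": {
  "steps": [
    [[-0.0046, 0.0404, 0], [0, 0, 0]],
    [[-0.0046, 0.0404, 0], [0, 0, 0]],
    [[-0.0046, 0.0404, 0], [0, 0, 0]],
    [[-0.0046, 0.0404, 0], [0, 0, 0]],
    [[-0.0046, 0.0404, 0], [0, 0, 0]],
    [[0, 0, 0.04], [0, 0, 0]],
    [[0, 0, 0.04], [0, 0, 0]],
    [[0, 0, 0.04], [0, 0, 0]],
    [[0, 0, 0.04], [0, 0, 0]],
    [[0, 0, 0.04], [0, 0, 0]],
    [[0, 0, 0.04], [0, 0, 0]],
    [[0, 0, 0.04], [0, 0, 0]],
    [[0, 0, 0.04], [0, 0, 0]],
    [[0, 0, 0.03], [0, 0, 0]],
    [[0, 0, 0], [0, 0, 0]],
    [[0, 0, 0], [0, 0, 0]]
  ]
}}

```text
time_s: 5.35
eef_pos: [476.1, -184.8, 38.7]
ee_rot: [0.0, 0.995, 0.104, 0.0]
force: [0.4, 0.3, 1.1]
grip_width: 0.6
```

```bash
cat >> h.py <<'E'
o=np.array([447.26,93.32]); th=np.radians(12.12); ex=np.array([np.cos(th),np.sin(th)]); ey=np.array([-ex[1],ex[0]])
def w2g(p): d=np.array(p[:2])-o; return np.array([d@ex,d@ey])
E
cat > look.py <<'E'
import sys
from h import *
tag=sys.argv[1]
s=ctrl.sense(); X=RR(s["ee_rot"])[:,0]
print("t",s["time_s"],"tcp",s["eef_pos"].round(1),"gauge",w2g(s["eef_pos"]).round(1),"yaw",np.degrees(np.arctan2(X[1],X[0])).round(2),"F",s["force"].round(2))
for n in sys.argv[2:]:
    W=cams.camera_info(n); im=cams.capture(n); cv2.imwrite(f"pics/{n}_{tag}.png",cv2.cvtColor(im,cv2.COLOR_RGB2BGR))
E
python3 look.py a wrist side
```

```text
t 5.35 tcp [ 476.1 -184.8   38.7] gauge [ -30.2 -278. ] yaw 11.89 F [0.37 0.3  1.11]
```

View pics/wrist_a.png

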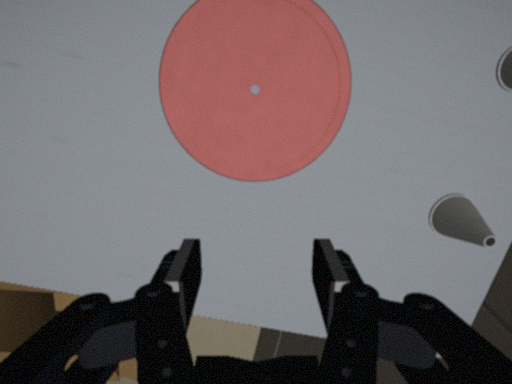

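View pics/side_a.png

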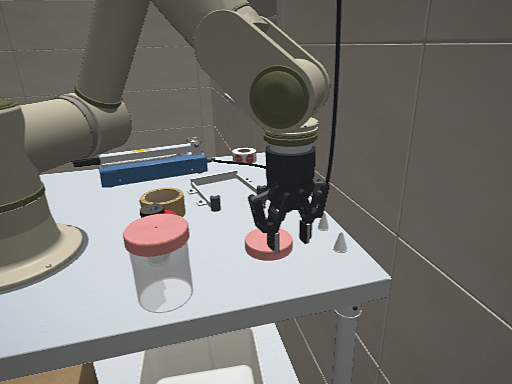

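The wrist view shows the lid centred between the fingers (lid column 256, finger midline about 257), and the fingers are behind it. Lowering now.

Call:
{"name": "play_rows", "arguments": {
  "steps": [
    [[0, 0, 0.01], [0, 0, 0]],
    [[0, 0, 0.01], [0, 0, 0]],
    [[0, 0, 0.01], [0, 0, 0]],
    [[0, 0, 0.008], [0, 0, -0.003]],
    [[0, 0, 0.004], [0, 0, 0]],
    [[0, 0, 0], [0, 0, 0]]
  ]
}}

```text
time_s: 6.05
eef_pos: [475.8, -184.1, 6.1]
ee_rot: [-0.0, 0.994, 0.105, -0.0]
force: [-0.2, -1.3, -0.1]
grip_width: 0.597
```

```bash
python3 look.py b wrist side; python3 -c "
import cv2
a=cv2.imread('pics/side_b.png')[200:280,220:360]; cv2.imwrite('pics/side_bc.png',cv2.resize(a,None,fx=5,fy=5,interpolation=2))"
```

```text
t 6.05 tcp [ 475.8 -184.1    6.1] gauge [ -30.3 -277.2] yaw 12.07 F [-0.2  -1.31 -0.11]
```

View pics/wrist_b.png

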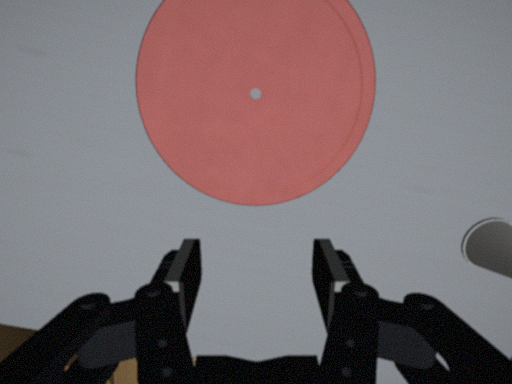

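View pics/side_bc.png

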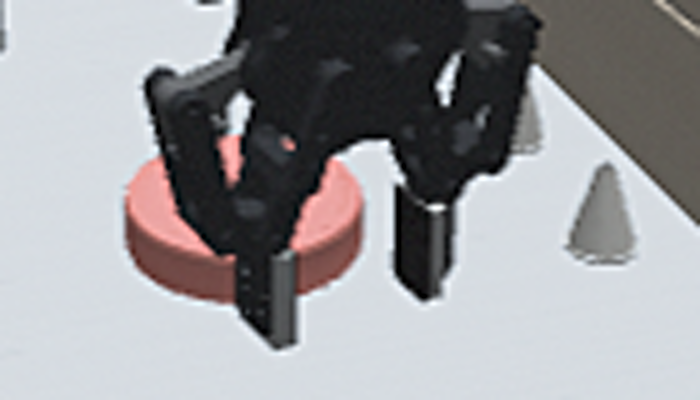

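```bash
python3 - <<'E'
from h import *
S=cams.camera_info("side"); s=ctrl.sense(); p=s["eef_pos"]; Rm=RR(s["ee_rot"])
f=lambda q:((w2px(S,p+Rm@np.array(q,float))-[220,200])*5+2).round(0)
for x in (-25.5,25.5,-40,40): 
  for z in (0,-5,-10,-40,-60): print(x,z,"back(y+11)",f((x,11,z)),"front",f((x,-11,z)))
a=cv2.imread("pics/side_b.png")[120:260,220:360]; cv2.imwrite("pics/side_bd.png",cv2.resize(cv2.convertScaleAbs(a,alpha=2.0,beta=20),None,fx=5.5,fy=4.2,interpolation=2))
E
```

```text
-25.5 0 back(y+11) [292. 359.] front [260. 325.]
-25.5 -5 back(y+11) [292. 346.] front [260. 312.]
-25.5 -10 back(y+11) [292. 334.] front [260. 300.]
-25.5 -40 back(y+11) [291. 256.] front [259. 224.]
-25.5 -60 back(y+11) [291. 202.] front [258. 172.]
25.5 0 back(y+11) [421. 316.] front [386. 284.]
25.5 -5 back(y+11) [421. 303.] front [387. 272.]
25.5 -10 back(y+11) [422. 291.] front [387. 260.]
25.5 -40 back(y+11) [424. 215.] front [388. 186.]
25.5 -60 back(y+11) [425. 163.] front [389. 135.]
-40 0 back(y+11) [254. 372.] front [223. 337.]
-40 -5 back(y+11) [253. 359.] front [222. 324.]
-40 -10 back(y+11) [253. 346.] front [222. 312.]
-40 -40 back(y+11) [252. 268.] front [220. 235.]
-40 -60 back(y+11) [251. 214.] front [219. 183.]
40 0 back(y+11) [456. 304.] front [421. 273.]
40 -5 back(y+11) [457. 292.] front [421. 261.]
40 -10 back(y+11) [457. 279.] front [421. 249.]
40 -40 back(y+11) [460. 204.] front [423. 175.]
40 -60 back(y+11) [462. 152.] front [425. 124.]
```

View pics/side_bd.png

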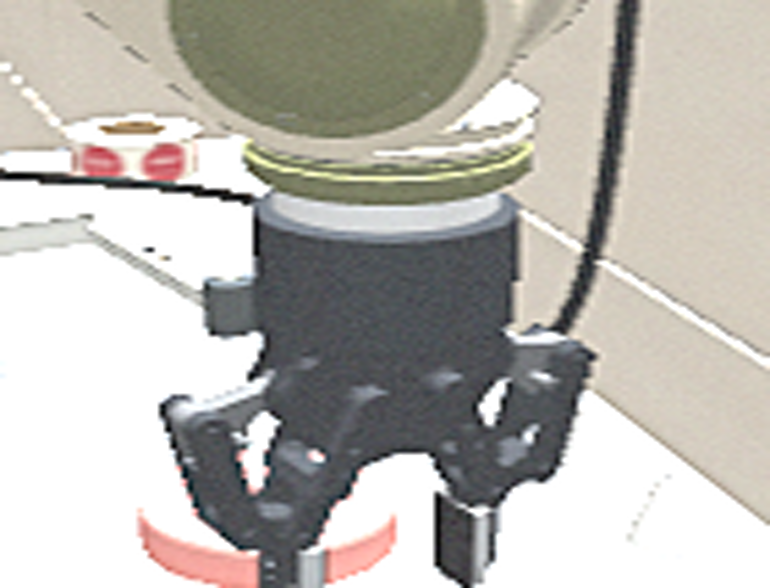

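Call:
{"name": "play_rows", "arguments": {
  "steps": [
    [[0, 0, -0.004], [0, 0, 0]],
    [[0, 0, 0], [0, 0, 0]],
    [[0, 0, 0], [0, 0, 0]],
    [[0, -0.0075, 0], [0, 0, 0]],
    [[0, -0.0075, 0], [0, 0, 0]],
    [[0, -0.0075, 0], [0, 0, 0]],
    [[0, -0.0075, 0], [0, 0, 0]],
    [[0.0023, -0.01, 0], [0, 0, 0]],
    [[0.0023, -0.01, 0], [0, 0, 0]],
    [[0.0023, -0.01, 0], [0, 0, 0]],
    [[0.0023, -0.01, 0], [0, 0, 0]],
    [[0.0023, -0.01, 0], [0, 0, 0]],
    [[0, 0, 0], [0, 0, 0]]
  ],
  "grip": 0.5
}}

```text
time_s: 7.45
eef_pos: [471.8, -122.8, 9.6]
ee_rot: [-0.0, 0.994, 0.106, -0.0]
force: [0.3, 0.2, -0.5]
grip_width: 0.5
```

```bash
python3 look.py c wrist side
```

```text
t 7.45 tcp [ 471.8 -122.8    9.6] gauge [ -21.3 -216.4] yaw 12.13 F [ 0.32  0.24 -0.52]
```

View pics/wrist_c.png

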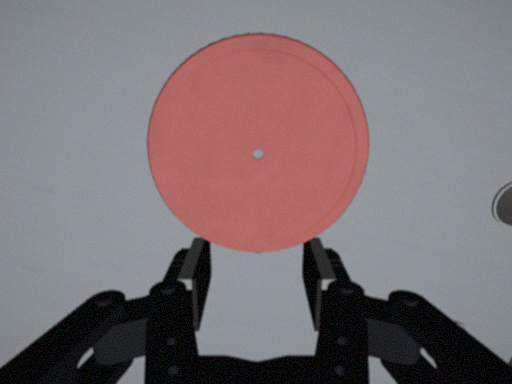

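View pics/side_c.png

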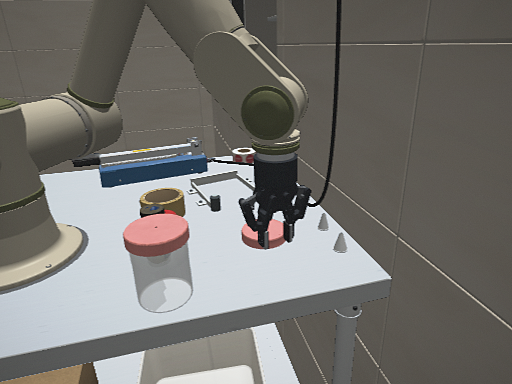

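The lid sits centred in the two-finger cradle (lid column 258, finger midline 258) and lies flat. I'll continue the diagonal push to line it up.

Call:
{"name": "play_rows", "arguments": {
  "steps": [
    [[0.0023, -0.01, 0], [0, 0, 0]],
    [[0.0024, -0.01, 0], [0, 0, 0]],
    [[0.0024, -0.01, 0], [0, 0, 0]],
    [[0.0024, -0.01, 0], [0, 0, 0]],
    [[0.0024, -0.01, 0], [0, 0, 0]],
    [[0.0024, -0.01, 0], [0, 0, 0]],
    [[0.0024, -0.01, 0], [0, 0, 0]],
    [[0.0024, -0.01, 0], [0, 0, 0]],
    [[0.0024, -0.01, 0], [0, 0, 0]],
    [[0.0024, -0.01, 0], [0, 0, 0]],
    [[0.0024, -0.01, 0], [0, 0, 0]],
    [[0.0024, -0.01, 0], [0, 0, 0]],
    [[0, -0.004, 0], [0, 0, 0]],
    [[0, 0, 0], [0, 0, 0]]
  ]
}}

```text
time_s: 8.95
eef_pos: [473.4, -27.9, 9.6]
ee_rot: [-0.0, 0.994, 0.105, -0.0]
force: [-0.5, -0.3, -0.9]
grip_width: 0.498
```

```bash
cat > lid.py <<'E'
import sys
from h import *
im=cv2.cvtColor(cv2.imread(f"pics/wrist_{sys.argv[1]}.png"),cv2.COLOR_BGR2RGB); W=cams.camera_info("wrist")
hsv=cv2.cvtColor(im,cv2.COLOR_RGB2HSV)
mk=(((hsv[...,0]<12)|(hsv[...,0]>165))&(hsv[...,1]>70)&(hsv[...,2]>60)).astype(np.uint8)
cn=max(cv2.findContours(mk,0,1)[0],key=cv2.contourArea); P=np.array([w2g(px2w(W,q[0],20)) for q in cn.astype(float)])
c,r=cv2.minEnclosingCircle(P.astype(np.float32)); print("lid gauge",np.round(c,1),"r",round(r,1))
E
python3 look.py d wrist side; python3 lid.py d
```

```text
t 8.95 tcp [473.4 -27.9   9.6] gauge [ 1.00e-01 -1.24e+02] yaw 12.1 F [-0.49 -0.26 -0.86]
lid gauge [  1.5 -75. ] r 43.9
```

View pics/wrist_d.png

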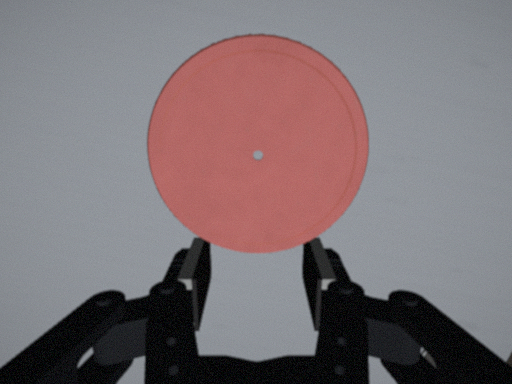

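View pics/side_d.png

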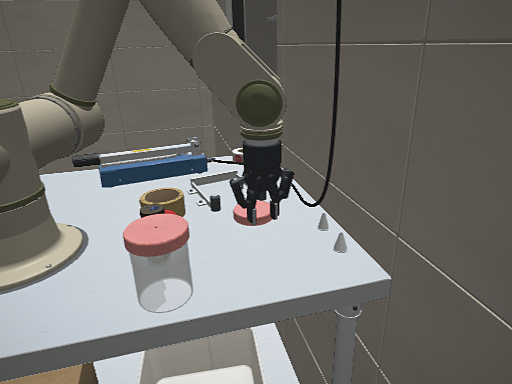

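Call:
{"name": "play_rows", "arguments": {
  "steps": [
    [[0, -0.01, 0], [0, 0, 0]],
    [[0, -0.01, 0], [0, 0, 0]],
    [[0, -0.01, 0], [0, 0, 0]],
    [[0, -0.004, 0], [0, 0, 0]],
    [[0, 0, 0], [0, 0, 0]]
  ]
}}

```text
time_s: 9.55
eef_pos: [468.0, -2.8, 9.6]
ee_rot: [-0.0, 0.994, 0.106, -0.0]
force: [0.1, -0.1, -0.1]
grip_width: 0.498
```

```bash
python3 look.py e wrist top; python3 lid.py e
```

```text
t 9.55 tcp [468.   -2.8   9.6] gauge [  0.1 -98.4] yaw 12.12 F [ 0.05 -0.07 -0.07]
lid gauge [  1.4 -49.3] r 43.9
```

View pics/wrist_e.png

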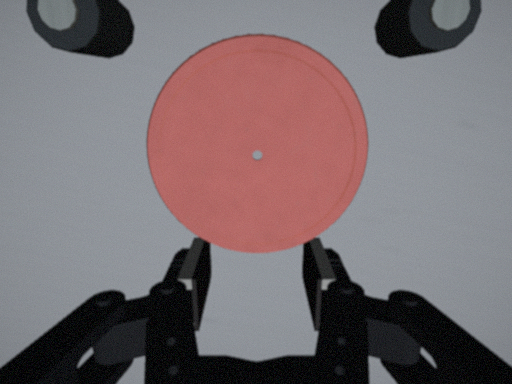

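View pics/top_e.png

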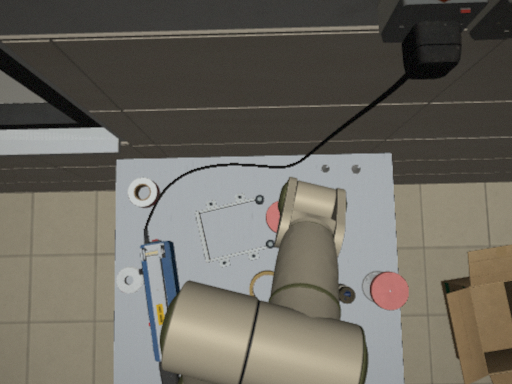

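The wrist view shows the lid centred at column 257.5. The gap midline is at about column 254, between post heads at (57,10) and (450,9). That puts the lid about 1.3 mm too far right, so I'll correct that while pushing through.

Call:
{"name": "play_rows", "arguments": {
  "steps": [
    [[-0.0006, -0.008, 0], [0, 0, 0]],
    [[-0.0006, -0.008, 0], [0, 0, 0]],
    [[-0.0005, -0.008, 0], [0, 0, 0]],
    [[0, -0.008, 0], [0, 0, 0]],
    [[0, -0.008, 0], [0, 0, 0]],
    [[0, -0.008, 0], [0, 0, 0]],
    [[0, -0.004, 0], [0, 0, 0]],
    [[0, 0, 0], [0, 0, 0]]
  ]
}}

```text
time_s: 10.45
eef_pos: [458.7, 34.9, 9.6]
ee_rot: [-0.0, 0.994, 0.105, -0.0]
force: [-0.4, 0.0, -0.6]
grip_width: 0.501
```

```bash
python3 look.py f wrist side; python3 lid.py f
```

```text
t 10.45 tcp [458.7  34.9   9.6] gauge [ -1.1 -59.5] yaw 12.1 F [-0.44  0.04 -0.58]
lid gauge [  0.1 -10.6] r 43.9
```

View pics/wrist_f.png

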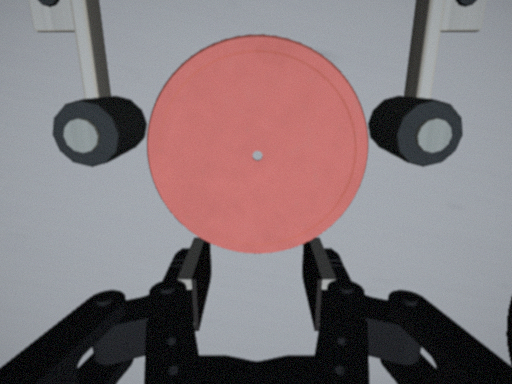

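View pics/side_f.png

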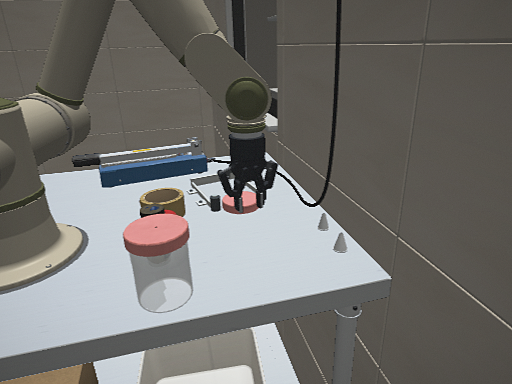

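Centred: post inner edges at columns 146 and 369, lid spanning 147–368. Continuing straight through.

Call:
{"name": "play_rows", "arguments": {
  "steps": [
    [[0, -0.008, 0], [0, 0, 0]],
    [[0, -0.008, 0], [0, 0, 0]],
    [[0, -0.008, 0], [0, 0, 0]],
    [[0, -0.008, 0], [0, 0, 0]],
    [[0, -0.004, 0], [0, 0, 0]],
    [[0, 0, 0], [0, 0, 0]]
  ]
}}

```text
time_s: 11.15
eef_pos: [453.0, 61.3, 9.6]
ee_rot: [-0.0, 0.994, 0.105, -0.0]
force: [0.5, -0.9, 0.0]
grip_width: 0.497
```

```bash
python3 look.py g wrist side; python3 lid.py g; python3 -c "
import cv2
a=cv2.imread('pics/side_g.png')[100:240,170:330]; cv2.imwrite('pics/side_gc.png',cv2.resize(cv2.convertScaleAbs(a,alpha=1.8,beta=10),None,fx=4.2,fy=4.2,interpolation=2))"
```

```text
t 11.15 tcp [453.   61.3   9.6] gauge [ -1.1 -32.5] yaw 12.11 F [ 0.5  -0.9   0.03]
lid gauge [ 0.1 16.5] r 43.9
```

View pics/wrist_g.png

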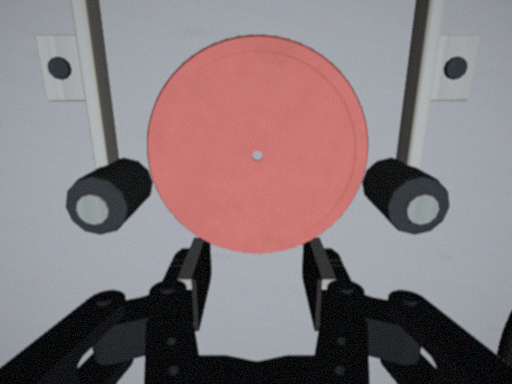

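View pics/side_gc.png

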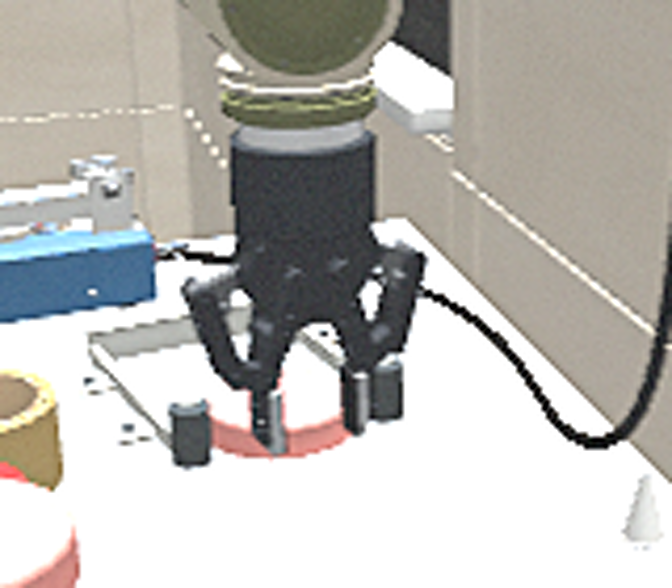

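The lid is through the gap, and the finger linkages are narrow near the post tops (z 37), so they clear. Continuing.

Call:
{"name": "play_rows", "arguments": {
  "steps": [
    [[0, -0.006, 0], [0, 0, 0]],
    [[0, -0.006, 0], [0, 0, 0]],
    [[0, -0.006, 0], [0, 0, 0]],
    [[0, -0.006, 0], [0, 0, 0]],
    [[0, -0.006, 0], [0, 0, 0]],
    [[0, 0, 0], [0, 0, 0]]
  ]
}}

```text
time_s: 11.85
eef_pos: [448.2, 83.4, 9.6]
ee_rot: [-0.0, 0.994, 0.105, -0.0]
force: [0.2, 0.4, -0.6]
grip_width: 0.499
```

Call:
{"name": "play_rows", "arguments": {
  "steps": [
    [[0, -0.006, 0], [0, 0, 0]],
    [[0, -0.006, 0], [0, 0, 0]],
    [[0, -0.006, 0], [0, 0, 0]],
    [[0, -0.006, 0], [0, 0, 0]],
    [[0, -0.006, 0], [0, 0, 0]],
    [[0, -0.006, 0], [0, 0, 0]],
    [[0, -0.006, 0], [0, 0, 0]],
    [[0, 0, 0], [0, 0, 0]]
  ]
}}

```text
time_s: 12.65
eef_pos: [441.7, 114.2, 9.6]
ee_rot: [-0.0, 0.994, 0.105, -0.0]
force: [0.2, -1.0, 0.1]
grip_width: 0.5
```

```bash
python3 look.py h wrist side; python3 lid.py h
```

```text
t 12.65 tcp [441.7 114.2   9.6] gauge [-1.1 21.6] yaw 12.11 F [ 0.2  -1.02  0.14]
lid gauge [ 0.1 70.4] r 43.9
```

View pics/wrist_h.png

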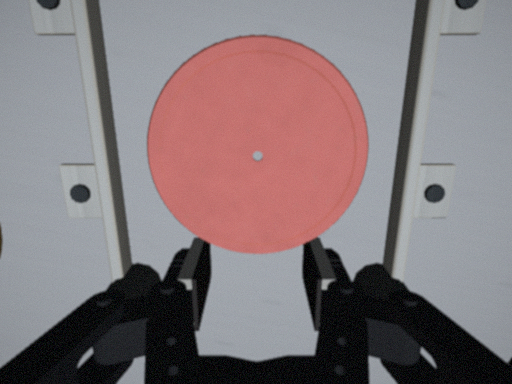

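View pics/side_h.png

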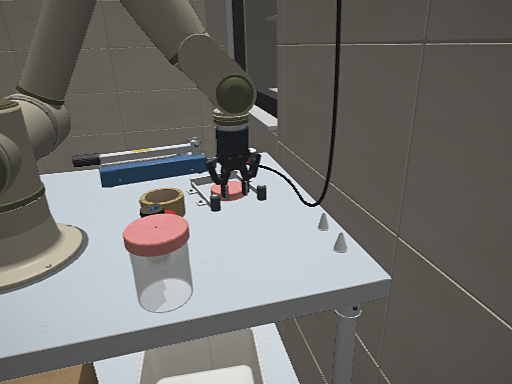

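Call:
{"name": "play_rows", "arguments": {
  "steps": [
    [[0, -0.006, 0], [0, 0, 0]],
    [[0, -0.006, 0], [0, 0, 0]],
    [[0, -0.006, 0], [0, 0, 0]],
    [[0, -0.006, 0], [0, 0, 0]],
    [[0, -0.006, 0], [0, 0, 0]],
    [[0, -0.006, 0], [0, 0, 0]],
    [[0, -0.006, 0], [0, 0, 0]],
    [[0, -0.006, 0], [0, 0, 0]],
    [[0, -0.003, 0], [0, 0, 0]],
    [[0, -0.003, 0], [0, 0, 0]],
    [[0, 0, 0], [0, 0, 0]]
  ]
}}

```text
time_s: 13.85
eef_pos: [433.3, 153.5, 9.6]
ee_rot: [-0.0, 0.994, 0.105, 0.0]
force: [-0.7, -0.3, -0.8]
grip_width: 0.501
```

```bash
python3 look.py i wrist side; python3 lid.py i
```

```text
t 13.85 tcp [433.3 153.5   9.6] gauge [-1.  61.7] yaw 12.08 F [-0.71 -0.27 -0.79]
lid gauge [1.000e-01 1.106e+02] r 43.9
```

View pics/wrist_i.png

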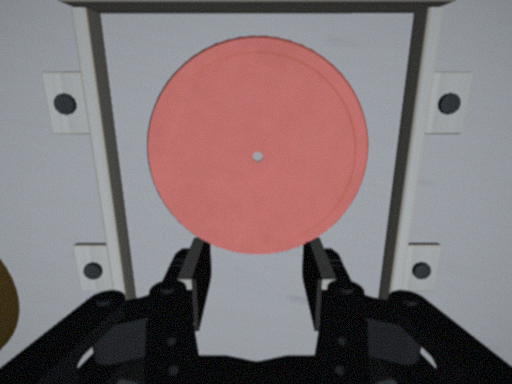

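The end bar's base line is at row 13 and the lid's front edge at row 36, about 8–9 mm to go. I'll creep in.

Call:
{"name": "play_rows", "arguments": {
  "steps": [
    [[0, -0.002, 0], [0, 0, 0]],
    [[0, -0.002, 0], [0, 0, 0]],
    [[0, -0.002, 0], [0, 0, 0]],
    [[0, -0.002, 0], [0, 0, 0]],
    [[0, -0.001, 0], [0, 0, 0]],
    [[0, 0, 0], [0, 0, 0]]
  ]
}}

```text
time_s: 14.55
eef_pos: [431.9, 160.0, 9.6]
ee_rot: [-0.0, 0.994, 0.105, 0.0]
force: [0.5, 0.0, -0.1]
grip_width: 0.501
```

```bash
python3 look.py j wrist; python3 lid.py j
```

```text
t 14.55 tcp [431.9 160.    9.6] gauge [-1.  68.4] yaw 12.08 F [ 0.53  0.03 -0.08]
lid gauge [1.000e-01 1.172e+02] r 43.9
```

View pics/wrist_j.png

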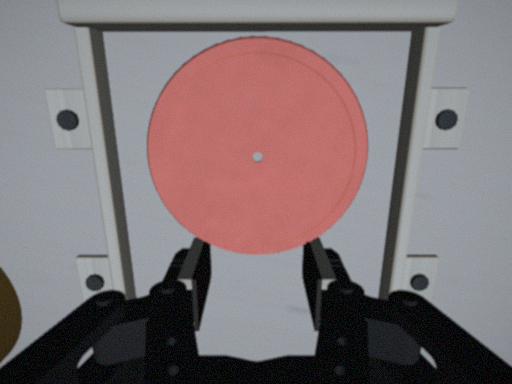

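Call:
{"name": "play_rows", "arguments": {
  "steps": [
    [[0, -0.001, 0], [0, 0, 0]],
    [[0, -0.001, 0], [0, 0, 0]],
    [[0, 0, 0], [0, 0, 0]]
  ]
}}

```text
time_s: 14.9
eef_pos: [431.6, 161.4, 9.6]
ee_rot: [-0.0, 0.994, 0.105, 0.0]
force: [0.0, -0.7, -0.4]
grip_width: 0.5
```

Call:
{"name": "play_rows", "arguments": {
  "steps": [
    [[0, -0.001, 0], [0, 0, 0]],
    [[0, 0, 0], [0, 0, 0]]
  ]
}}

```text
time_s: 15.1
eef_pos: [431.5, 162.2, 9.6]
ee_rot: [-0.0, 0.994, 0.105, 0.0]
force: [0.3, -0.1, 0.7]
grip_width: 0.501
```

```bash
python3 look.py k wrist; python3 lid.py k; python3 -c "
import cv2
a=cv2.imread('pics/wrist_k.png')[0:80,160:360]; cv2.imwrite('pics/wrist_kc.png',cv2.resize(a,None,fx=4,fy=4,interpolation=2))"
```

```text
t 15.1 tcp [431.5 162.2   9.6] gauge [-1.  70.6] yaw 12.07 F [ 0.26 -0.15  0.69]
lid gauge [  0.3 119.7] r 44.1
```

View pics/wrist_kc.png

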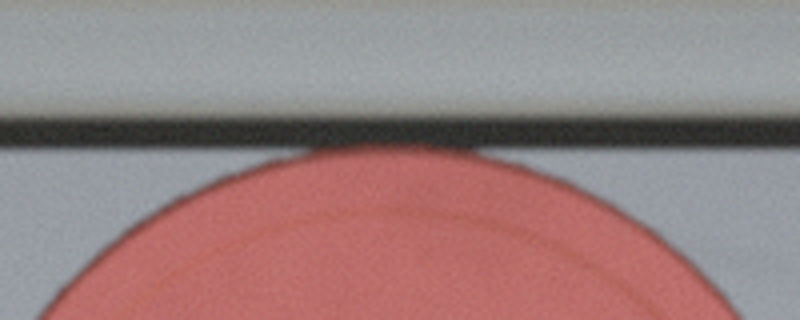

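Call:
{"name": "play_rows", "arguments": {
  "steps": [
    [[0, -0.001, 0], [0, 0, 0]],
    [[0, 0, 0], [0, 0, 0]]
  ]
}}

```text
time_s: 15.35
eef_pos: [431.3, 162.9, 9.6]
ee_rot: [-0.0, 0.994, 0.105, -0.0]
force: [-0.7, -0.5, 0.2]
grip_width: 0.502
```

Call:
{"name": "play_rows", "arguments": {
  "steps": [
    [[0, -0.0007, 0], [0, 0, 0]],
    [[0, 0, 0], [0, 0, 0]]
  ]
}}

```text
time_s: 15.55
eef_pos: [431.2, 163.4, 9.6]
ee_rot: [-0.0, 0.994, 0.105, -0.0]
force: [0.6, -0.7, -0.4]
grip_width: 0.499
```

```bash
python3 look.py l wrist; python3 lid.py l; python3 -c "
import cv2
a=cv2.imread('pics/wrist_l.png')[0:80,160:360]; cv2.imwrite('pics/wrist_lc.png',cv2.resize(a,None,fx=4,fy=4,interpolation=2))"
```

```text
t 15.55 tcp [431.2 163.4   9.6] gauge [-1.  71.9] yaw 12.08 F [ 0.59 -0.67 -0.43]
lid gauge [  0.3 120.9] r 44.1
```

View pics/wrist_lc.png

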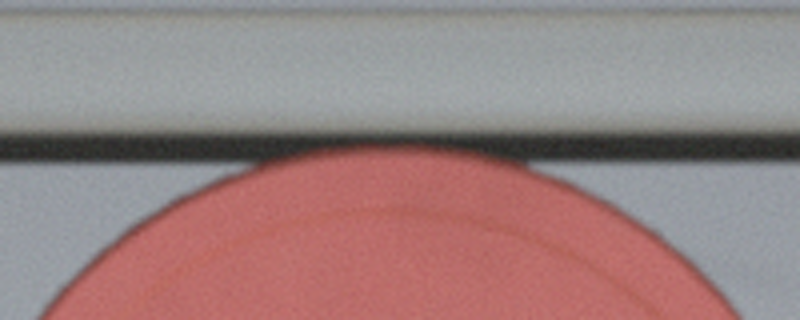

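Call:
{"name": "play_rows", "arguments": {
  "steps": [
    [[0, -0.0006, 0], [0, 0, 0]],
    [[0, 0, 0], [0, 0, 0]]
  ]
}}

```text
time_s: 15.8
eef_pos: [431.1, 163.8, 9.6]
ee_rot: [-0.0, 0.994, 0.105, -0.0]
force: [-0.4, 0.4, 0.3]
grip_width: 0.504
```

```bash
python3 look.py m wrist; python3 lid.py m; python3 -c "
import cv2
a=cv2.imread('pics/wrist_m.png')[0:80,160:360]; cv2.imwrite('pics/wrist_mc.png',cv2.resize(a,None,fx=4,fy=4,interpolation=2))"
```

```text
t 15.8 tcp [431.1 163.8   9.6] gauge [-1.  72.3] yaw 12.07 F [-0.35  0.36  0.3 ]
lid gauge [  0.3 121.4] r 44.1
```

View pics/wrist_mc.png

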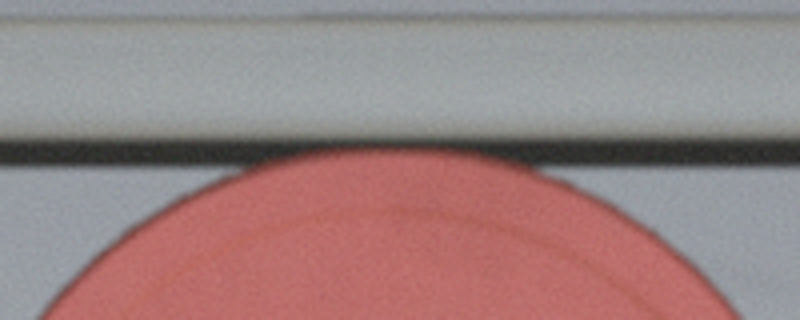

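Call:
{"name": "play_rows", "arguments": {
  "steps": [
    [[0, -0.0006, 0], [0, 0, 0]],
    [[0, 0, 0], [0, 0, 0]]
  ]
}}

```text
time_s: 16.05
eef_pos: [431.0, 164.1, 9.6]
ee_rot: [0.0, 0.994, 0.105, -0.0]
force: [-0.5, -0.7, -0.5]
grip_width: 0.502
```

```bash
python3 look.py n wrist side; python3 lid.py n; python3 -c "
import cv2
from rig import ctrl
a=cv2.imread('pics/wrist_n.png')[0:80,160:360]; cv2.imwrite('pics/wrist_nc.png',cv2.resize(a,None,fx=4,fy=4,interpolation=2))
s=ctrl.sense(); print(s['force'],s['wrist_torque'],s['grip_width'])"
```

```text
t 16.05 tcp [431.  164.1   9.6] gauge [-1.  72.7] yaw 12.08 F [-0.51 -0.74 -0.53]
lid gauge [  0.2 121.5] r 44.1
[ 0.69301884 -0.62440615 -0.33500659] [-0.22276944 -0.01935292 -0.02275543] 0.49906431818813485
```

View pics/wrist_nc.png

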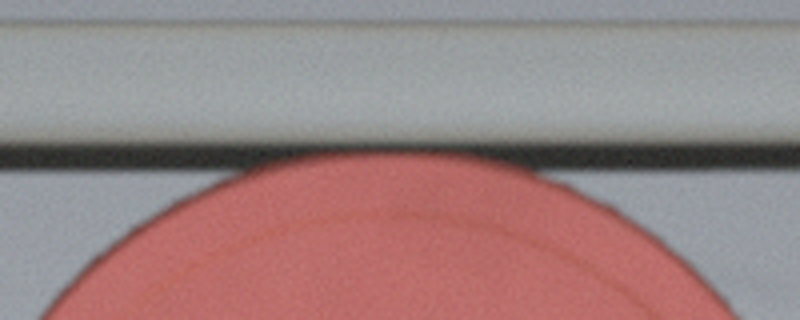

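Call:
{"name": "play_rows", "arguments": {
  "steps": [
    [[0, -0.0006, 0], [0, 0, 0]],
    [[0, 0, 0], [0, 0, 0]]
  ]
}}

```text
time_s: 16.35
eef_pos: [431.0, 164.5, 9.6]
ee_rot: [0.0, 0.994, 0.105, 0.0]
force: [-0.2, -3.4, 0.1]
grip_width: 0.497
```

```bash
python3 look.py p wrist; python3 lid.py p; python3 - <<'E'
from h import *
F=[];T=[]
for i in range(6):
    cams.capture("wrist"); s=ctrl.sense(); F.append(s['force']);T.append(s['wrist_torque'])
print(np.mean(F,0),np.mean(T,0),np.std(T,0),s['grip_width'],s['eef_pos'],s['time_s'])
a=cv2.imread('pics/wrist_p.png')[0:80,160:360]; cv2.imwrite('pics/wrist_pc.png',cv2.resize(a,None,fx=4,fy=4,interpolation=2))
for t in 'klmnp':
    g=cv2.imread(f'pics/wrist_{t}.png').astype(int); col=g[20:60,250:266].mean(1); red=col[:,2]-col[:,0]
    side=g[20:60,180:195].mean((1,2))
    i=np.argmax(red>30); e=20+i-1+(30-red[i-1])/(red[i]-red[i-1]); d=np.where(side<100)[0]
    j=d[0]; b0=20+j-1+(side[j-1]-100)/(side[j-1]-side[j]); j=d[-1]; b1=20+j+(100-side[j])/(side[j+1]-side[j])
    print(t,"lid edge",round(e,2),"bar top/base",round(b0,2),round(b1,2))
E
```

```text
t 16.35 tcp [431.  164.5   9.6] gauge [-0.9 73. ] yaw 12.08 F [-0.2  -3.44  0.14]
lid gauge [  0.2 121.5] r 44.1
[ 0.34773038 -3.97513341  0.85397356] [-0.67980858 -0.08616765 -0.02323635] [0.05018203 0.02617729 0.04832569] 0.4995745172305207 [430.98347433 164.54307967   9.60869113] 16.7
k lid edge 35.55 bar top/base 28.86 36.72
l lid edge 35.67 bar top/base 32.83 40.3
m lid edge 36.36 bar top/base 34.23 41.26
n lid edge 37.29 bar top/base 35.33 42.29
p lid edge 38.26 bar top/base 36.35 43.01
```

Contact confirmed: there is about 4 N of reaction along -y, and the lid edge now moves in the image with the bar. Backing off straight, then lifting clear.

Call:
{"name": "play_rows", "arguments": {
  "steps": [
    [[0, 0.0007, 0], [0, 0, 0]],
    [[0, 0.0007, 0], [0, 0, 0]],
    [[0, 0.001, 0], [0, 0, 0]],
    [[0, 0.002, 0], [0, 0, 0]],
    [[0, 0.004, 0], [0, 0, 0]],
    [[0, 0.006, 0], [0, 0, 0]],
    [[0, 0.006, 0], [0, 0, 0]],
    [[0, 0.006, 0], [0, 0, 0]],
    [[0, 0.003, 0], [0, 0, 0]],
    [[0, 0, 0], [0, 0, 0]]
  ]
}}

```text
time_s: 17.7
eef_pos: [435.6, 142.8, 9.6]
ee_rot: [-0.0, 0.994, 0.105, 0.0]
force: [-0.7, 0.4, 1.5]
grip_width: 0.499
```

```bash
python3 look.py q wrist side; python3 lid.py q
```

```text
t 17.7 tcp [435.6 142.8   9.6] gauge [-1.  50.8] yaw 12.04 F [-0.69  0.43  1.46]
lid gauge [  0.  121.4] r 43.5
```

View pics/wrist_q.png

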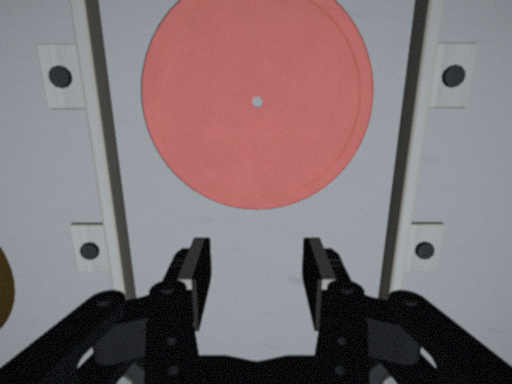

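Fingers are clear and the lid stayed put. Lifting straight up.

Call:
{"name": "play_rows", "arguments": {
  "steps": [
    [[0, 0, -0.01], [0, 0, 0]],
    [[0, 0, -0.02], [0, 0, 0]],
    [[0, 0, -0.03], [0, 0, 0]],
    [[0, 0, -0.03], [0, 0, 0]],
    [[0, 0, -0.03], [0, 0, 0]],
    [[0, 0, -0.03], [0, 0, 0]],
    [[0, 0, -0.03], [0, 0, 0]],
    [[0, 0, -0.03], [0, 0, 0]],
    [[0, 0, -0.02], [0, 0, 0]],
    [[0, 0, -0.01], [0, 0, 0]],
    [[0, 0, 0], [0, 0, 0]],
    [[0, 0, 0], [0, 0, 0]]
  ]
}}

```text
time_s: 19.0
eef_pos: [435.2, 143.1, 189.0]
ee_rot: [-0.0, 0.994, 0.105, -0.0]
force: [0.4, 0.2, -1.0]
grip_width: 0.498
```

```bash
python3 look.py r wrist side top; python3 lid.py r
```

```text
t 19.0 tcp [435.2 143.1 189. ] gauge [-1.4 51.2] yaw 12.07 F [ 0.39  0.19 -1.01]
lid gauge [ -0.2 121.4] r 44.3
```

View pics/wrist_r.png

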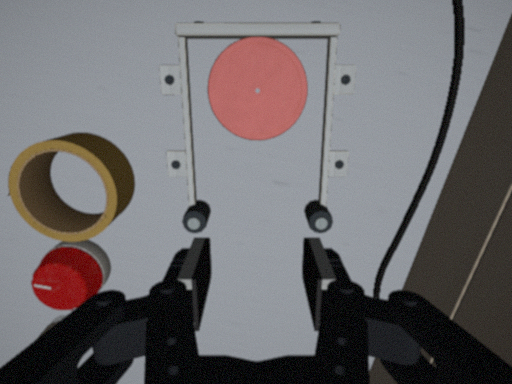

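View pics/side_r.png

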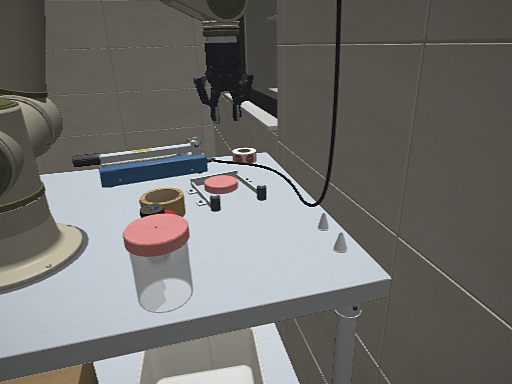

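The lid lies flat between the rails with its rim at the end bar (wrist view: bar at row about 37, lid edge about 37). The nozzles and sticker roll are where they were. Handing in.

```bash
python3 -c "
from rig import ctrl
print(ctrl.finish_job())"
```

```text
the job is handed in; nothing more can be done
None
```

I pushed the pink lid flat along the table with both fingertips, through the gap between the posts, until its rim met the end bar. I then backed off, lifted the gripper clear, and handed in at about 19 s.

**Contact with the bar:** on the last step the wrist felt about 4 N against the push. By then the lid no longer moved relative to the bar in the pictures.

**After backing off:** the lid stayed put, with its centre measured at gauge x about 0 mm and y about 121.4 mm. Touching the bar should read 120 mm; I take the 1.4 mm excess as camera calibration error, since the lid can't sit past the bar.

**The gap:** in the close-up pictures the lid was about 1.3 mm right of centre just before the posts. I corrected this, and it went through centred with only about 1 N of sensor noise in the readings.

**Bystanders:** the nozzles and sticker roll look unmoved in the last side picture. I judged that by eye and did not measure it.

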